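# Fit the photometer's lamp and hold the blue cell in its beam

### The job

The open-beam photometer has no lamp: take the yellow-capped lamp module from its stand, plug it fully home in the photometer's socket with its lens looking at the detector, and let go of it. Then lift the blue glass cell out of its rack by its two frosted faces only, never putting a finger on the polished end windows, and hold it upright in the gap between lamp and detector, windows square to the beam, so that the beam runs through the lower half of both windows; the cell must not touch the lamp or the photometer. The program finishes while the gripper is still holding the cell there, and the other cells, the red lamp and the things lying about stay where they are.

Things in the scene. Friction and masses are not known exactly. Their poses are not given: they have to be found in the camera images.
- photometer: Open-beam photometer, fixed. Grey base 100 (x) x 270 (y) x 18 mm, y = -155 to +115, with a rail along it (top 30 mm up); lamp socket at the +y end, white detector head at the -y end. Origin: on the table under the middle of the light gap. The beam runs along its y axis from lamp to detector, 94 mm up, over x = 0. The gap is y = -50 to +50 mm, open from above.
- photometer_socket (a point): Centre of the mouth of the lamp socket, 70 mm above the table, axes as the photometer's. Grey block 46 mm (x) by 50 mm (y), with a rectangular hole 16 mm (x) by 24 mm (y), 16 mm deep, straight down. No latch or spring: the plug just slides in until the lamp's shoulder rests on the block.
- photometer_beam (a point): Point on the beam midway between lens and detector, 94 mm above the table; axes as the photometer's.
- photometer_detector (a point): Centre of the detector's aperture, a dark hole with a steel rim in the black snout (30 mm across), 50 mm from the beam's midpoint. The white head behind it is 60 (x) x 84 (y) mm, its top 128 mm above the table.
- lamp_stand: Grey stand for lamps, fixed, 70 (x) x 160 (y) x 22 mm, with two loose-fitting pockets at y = -40 and +40 mm, in which the plugs of the yellow and the red lamp stand (which is where varies), the bodies resting on the stand, lenses towards -y. Origin: centre of underside.
- yellow_lamp: Lamp module, 110 g, 64 mm high: black plug 14 (x) x 22 (y) x 14 mm, its last 6 mm tapered to 9 x 17, aluminium body 34 (x) x 36 (y) x 46 mm, yellow cap 4 mm. Black lens barrel (20 mm wide, 8 long) on its -y face, fins on +y; grip the plain faces x = ±17 mm. Origin: centre of the plug's underside, 8 mm above the table in the stand. Plugged in, its axes match the photometer's.
- yellow_lamp_shoulder (a point): Centre of the underside of the lamp's aluminium body (top of the plug), 14 mm above the lamp's origin; meets photometer_socket when fully home.
- yellow_lamp_lens (a point): Centre of the lamp's lens, 26 mm from the lamp's axis on its -y side, 38 mm above its origin.
- red_lamp: The spare lamp with a red cap, else the same; stays in the stand.
- cell_rack: White cell rack, fixed, 60 (x) x 164 (y) x 18 mm, with three pockets 12 mm deep in a row at y = -48, 0 and +48 mm, in which the blue, green and amber cells stand in any order, long sides along y. Origin: centre of underside.
- blue_cell: Loose sealed blue glass cell, 12.5 (x) x 22.5 (y) x 45 mm high, 35 g, standing 12 mm deep in the rack, 33 mm proud. Its long faces (x = -6.25, +6.25 mm) are frosted white: grip only there, pads closing along its x axis. Its narrow end faces (y = -11.25, +11.25 mm) are the polished windows; light passes along its y axis. Origin: centre of underside.
- blue_frosted: The blue cell's two frosted faces (same origin and axes as the cell).
- blue_windows: The blue cell's two polished end windows, 9.5 mm wide, full height (same origin and axes as the cell).
- green_cell: Green cell of the same make; stays in the rack.
- amber_cell: Amber cell of the same make; stays in the rack.
- powder_jar: Bystander: open aluminium powder jar with a paper label, 54 mm across, 72 mm high. Origin: centre of underside.
- jar_lid: Bystander: black jar lid, 46 mm across, 13 mm high. Origin: centre of underside.
- loupe: Bystander: black stand loupe, 48 mm across, 46 mm high. Origin: centre of underside.
- dust_brush: Bystander: wooden-handled brush, about 200 mm long and 20 mm high, lying on the bench along its x axis.
Mind the look-alikes: they are no part of the job. Leave any purple look-alike of the cell_rack alone.

How it is judged:
By the outcome, as a careful person would: the job done as asked, in the order asked, and still so for the second after the job is handed in, while the arm keeps its last pose, push and grip.
It also fails if it takes over 61 s, if anything falls off the work surface, if the arm or the gripper's body presses on something with over 40 N, if the wrist force passes 120 N, or if a joint passes its speed limit or range.

### The arm

A 6-joint arm with a two-finger parallel gripper is mounted at the origin on the work surface. World frame = base frame: x ahead of the robot, y to its left, z up, the work surface at z = 0. Lengths are in m, angles in rad, forces in N, time in s.
With the tool pointing down it reaches from about 0.3 to 0.875 m from the base axis. Payload 4.2 kg.
Tool frame: the origin (TCP) lies at the very end of the fingers, on their centre line; the grasp point (between the pads) lies 19 mm behind it; z points along the fingers, y is the line along which they close (so a half turn about z gives the same grasp; the last joint's range is limited). The gripper opens to 85 mm and grips with 20 to 120 N. Pads are 22 mm wide; open, the fingers measure 114 mm over their backs; the gripper's body (76 mm by 85 mm) begins 54 mm behind the grasp point. The pads swing forward as they close: fully open they stand 13 mm farther back than shut.
Start: joints at [-1.281, 0.32, 1.565, -0, 1.257, -0.02], TCP at [0.175, -0.548, 0.199] pointing down, gripper open.
Joint ranges: [-3.11, 3.11], [-0.84, 2.01], [0.21, 2.61], [-1.34, 4.49], [0.05, 2.63], [-2.56, 2.56]. Speed limits (rad/s): [2.57, 2.57, 3.14, 3.14, 3.14, 3.14].

### API

Orientations are given as a unit quaternion [w, x, y, z].
In Python, from bench import manip, read_camera, cut_out, pinpoint gives the robot as it stands.
- The arm moves only by the tool send_rows, never from a script. Its argument "series" is a list of rows, each an object of numbers: "dx", "dy", "dz": the shift along the tool's x, y, z in mm; "ax", "ay", "az": the turn, a rotation vector about the tool's x, y, z in rad. A call has exactly 10 rows; each row shifts and turns the commanded pose from where the row before left it, along the tool's axes as they then stand; what a row does not reach is not made up. A row lasts 1/10 s, in which the tool goes at most 50 mm and 8.59 degrees, less where a joint would pass 70% of its speed; a pose out of reach is approached as far as the arm can. A call with a gripper value outside its range is refused whole. "hand" is the finger opening in mm, from 0 to 85.4, set as the call begins (left out, the last holds). The fingers move at their own pace and stop on an object; "squeeze" is the grip in N (left out, the last holds). Time passes only in rows, so rows that do not move let the fingers close, or fill a call up. It gives the time, the measured TCP pose, the force, the opening and the grip force at its end, in the units of the state.
- manip.sense(): the state, without advancing time (a new reading comes with each control period).
- read_camera(name): name is "side" or "top"; returns a dict with "frame" (400x640x3 uint8, red, green, blue), "depth" (400x640 float32, m along the optical axis (not along the pixel's ray), 0 where there is no reading), "fov_y" (degrees; the focal length in pixels is half the picture's height over the tangent of half this angle, whatever the lens; pixels are square), "cx", "cy" (the principal point, pixels), "dist_coeffs" ([k1, k2, p1, p2, k3] as OpenCV has them; the pictures are not rectified), "rvec" (rotation vector, rad) and "tvec" (3), from world to camera coordinates, as OpenCV has them. Camera axes: x right, y down, z forward; pixel columns grow to the right and rows downward; lengths in m; the calibration is good to about 2 mm. A picture is of the moment at which its call begins.
- manip.job_done(): hands the job in; it is judged then, once.
Trained networks look in the newest picture that a camera, given by its name, has taken for a name from the list of things; names that differ only in an ending like _2 or _b are one class to them, and where a whole thing is asked for, a point or a joint stands for the part that bears it (a point fixed in the world has none). Each returns a list of dicts, best first, with "p" (0 to 1); they miss things now and then, are a little off and sometimes report something else, mostly with a low value. They report only what shows in the picture. A call takes as long as a camera call. They do not tell look-alikes from the thing itself.
- cut_out(label, camera): "mask" (400x640 bool, what is visible of it) and "bbox" ([left, top, width, height] as shares, 0 to 1, of the picture: columns of its width, rows of its height, round what is visible of it).
- pinpoint(label, camera): "position" ([column, row] as shares, 0 to 1, of the picture: columns of its width, rows of its height: a listed point, or the origin of a listed thing).
The state is a dict: "time": time; "joint_pos": joint angles; "dq": joint speeds; "effort": joint torques, N m; "tcp_pos": TCP position; "eef_rot": TCP orientation; "ft_force": force on the tool from outside, world axes, zero at the start; "ft_torque": the same for the moment, N m; "grip_width": finger opening in m; "grasp_force": force on a finger pad.
Only numpy, scipy, OpenCV 4.12 (cv2) and the standard library are available. Lean on these libraries where they do the work, as an engineer would, in place of code of your own. Each camera call takes 0.05 s, during which the arm holds its last target. There are 200 camera calls.

## Working session

There is one attempt and no reset: what is moved stays moved. The work goes in short steps, Python scripts to look and compute and a tool call to move; the robot and the scene stay as the last step left them, time stands still between calls to the robot, and variables do not carry over. Pictures are saved under pics/ and viewed, at most 12 in all, crops included, and the job is handed in when it is done.

Besides the shell and the picture viewer there is one more tool, called after "Emit:" as name(argument=value, ...), one argument or row to a line, values as JSON. send_rows: Moves the arm, as the interface text tells. Its arguments: {"type":"object","properties":{"series":{"type":"array","items":{"type":"object","properties":{"dx":{"type":"number"},"dy":{"type":"number"},"dz":{"type":"number"},"ax":{"type":"number"},"ay":{"type":"number"},"az":{"type":"number"}}}},"hand":{"type":"number"},"squeeze":{"type":"number"}},"required":["series"]}

```bash
ls; mkdir -p pics; cat > h.py <<'E'
import numpy as np, cv2
from bench import manip, read_camera, cut_out, pinpoint
def cam(n):
    c=read_camera(n); f=200/np.tan(np.radians(c['fov_y'])/2)
    c['K']=np.array([[f,0,c['cx']],[0,f,c['cy']],[0,0,1.]]); c['R']=cv2.Rodrigues(np.array(c['rvec'],float))[0]
    c['D']=np.array(c['dist_coeffs'],float); c['t']=np.array(c['tvec'],float).ravel(); return c
def ray(c,uv):
    p=cv2.undistortPoints(np.array(uv,float).reshape(-1,1,2),c['K'],c['D']).reshape(-1,2)
    d=np.c_[p,np.ones(len(p))]; return -c['R'].T@c['t'], d@c['R']
def onz(c,uv,z):
    o,d=ray(c,uv); return o+d*((z-o[2])/d[:,2])[:,None]
def cloud(c,mask):
    v,u=np.nonzero(mask&(c['depth']>0)); o,d=ray(c,np.c_[u,v]); return o+d*c['depth'][v,u][:,None]
def proj(c,P):
    return cv2.projectPoints(np.array(P,float).reshape(-1,1,3),np.array(c['rvec'],float),c['t'],c['K'],c['D'])[0].reshape(-1,2)
def tri(cs,uvs):
    A=np.zeros((3,3));b=np.zeros(3)
    for c,uv in zip(cs,uvs):
        o,d=ray(c,[uv]); d=d[0]/np.linalg.norm(d[0]); M=np.eye(3)-np.outer(d,d); A+=M;b+=M@o
    return np.linalg.solve(A,b)
E
cat > m1.py <<'E'
from h import *
cs={n:cam(n) for n in('top','side')}
for n in cs:
    cv2.imwrite(f'pics/{n}1.png',cs[n]['frame'][:,:,::-1]); print(n,'cam at',-cs[n]['R'].T@cs[n]['t'])
for l in ['photometer','photometer_socket','photometer_beam','photometer_detector','lamp_stand','yellow_lamp','yellow_lamp_shoulder','yellow_lamp_lens','red_lamp','cell_rack','blue_cell','green_cell','amber_cell']:
    uv={}
    for n in cs:
        r=pinpoint(l,n); 
        for q in r[:2]: print(l,n,round(q['p'],2),np.round(np.array(q['position'])*[640,400],1))
        if r: uv[n]=np.array(r[0]['position'])*[640,400]
    if len(uv)==2: print('   tri',np.round(tri([cs[n] for n in uv],list(uv.values())),4))
print(manip.sense())
E
python3 m1.py
```

```text
pics
top cam at [ 0.40914812 -0.02656033  1.10332635]
side cam at [0.24080074 0.73191247 0.66147724]
photometer top 0.88 [332.4 156.3]
photometer top 0.56 [251.2 227.3]
photometer side 0.58 [275.  217.7]
photometer side 0.24 [311.4 319.3]
   tri [ 0.6571 -0.0424 -0.0074]
photometer_socket top 0.84 [297.2 147.4]
photometer_socket side 0.85 [249.2 212.9]
   tri [0.6652 0.0528 0.069 ]
photometer_beam top 0.77 [328.1 148.1]
photometer_beam side 0.64 [318.8 301.7]
photometer_beam side 0.57 [274.4 187.2]
   tri [ 0.6373 -0.0415 -0.2361]
photometer_detector top 0.87 [347.3 152.7]
photometer_detector side 0.7 [286.  176.9]
   tri [ 0.6445 -0.0798  0.0895]
lamp_stand top 0.78 [414.7 246.5]
lamp_stand side 0.83 [401.2 190.7]
lamp_stand side 0.24 [309.8 344.6]
   tri [ 0.4069 -0.2712 -0.0029]
yellow_lamp top 0.67 [398.1 245.7]
yellow_lamp side 0.83 [401.  195.6]
yellow_lamp side 0.33 [407.2 175.7]
   tri [ 0.4032 -0.2235  0.0134]
yellow_lamp_shoulder top 0.57 [401.4 247.5]
yellow_lamp_shoulder side 0.84 [399.9 191.5]
yellow_lamp_shoulder side 0.5 [402.5 180. ]
   tri [ 0.4034 -0.2301  0.021 ]
y
[... 842 characters left out ...]
t_pos': array([-1.28103273e+00,  3.19581025e-01,  1.56451416e+00, -1.12446129e-05,
        1.25742334e+00, -2.00217174e-02]), 'dq': array([-1.57589227e-05,  1.83916271e-03, -1.20859987e-03,  4.58758344e-04,
       -6.51355169e-04,  1.31333911e-04]), 'effort': array([ 1.18004580e-03, -4.15412486e+01, -2.34418738e+01,  1.05093084e-04,
        2.22813578e-04,  5.03719264e-06]), 'tcp_pos': array([ 0.17527663, -0.54763488,  0.19884334]), 'eef_rot': array([ 3.74504526e-05,  9.88027829e-01,  1.54275755e-01, -3.15748578e-07]), 'ft_force': array([-0.12312846, -0.1648361 , -0.44561572]), 'ft_torque': array([-0.01559874,  0.03906357, -0.02591355]), 'grasp_force': 0.0, 'grip_width': 0.08554875529853646}
```

View pics/top1.png

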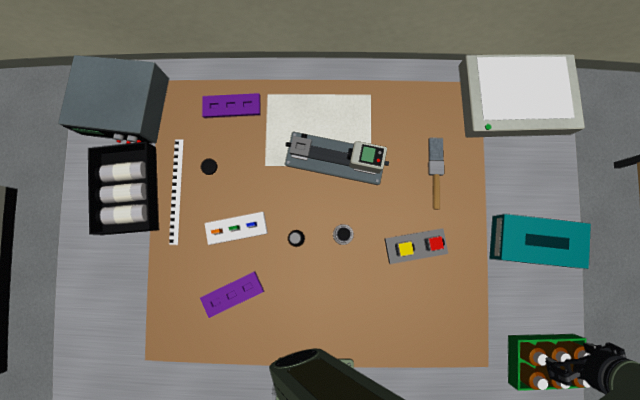

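View pics/side1.png

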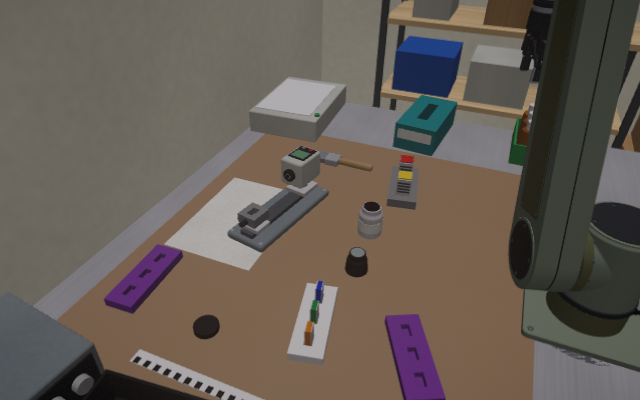

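The top view shows the photometer with its socket at about (299,145) and its white detector head at (370,155). The yellow lamp is at (405,248), to the left of the red one, with its lens facing right. The white rack has the blue cell at (251,224). In the side view the lamp fins face the camera, so the lenses face world −y. Next I'll take enlarged crops and measure from the depth data.

```bash
cat > m2.py <<'E'
from h import *
t=cv2.imread('pics/top1.png'); s=cv2.imread('pics/side1.png')
def z(im,x,y,w,h,W,H): return cv2.resize(im[y:y+h,x:x+w],(W,H),interpolation=cv2.INTER_NEAREST)
A=np.hstack([z(t,280,120,110,75,440,300),z(t,380,222,75,50,360,300)[:, :360]])
B=np.hstack([z(t,200,205,72,45,400,300),z(s,225,140,110,110,400,300)])
cv2.imwrite('pics/crop1.png',np.vstack([A,B]))
c=cam('top')
def box(u0,v0,u1,v1):
    m=np.zeros((400,640),bool); m[v0:v1,u0:u1]=1; return m
def rect(P,name):
    r=cv2.minAreaRect((P[:,:2]*1000).astype(np.float32)); print(name,len(P),np.round(r[0],1),np.round(r[1],1),round(r[2],2),'z',np.round(np.percentile(P[:,2],[5,50,95])*1000,1))
P=cloud(c,box(375,225,455,270)); st=P[(P[:,2]>.012)&(P[:,2]<.035)]; rect(st,'stand')
hi=P[P[:,2]>.062]
hsv=cv2.cvtColor(c['frame'],cv2.COLOR_RGB2HSV); H,S,V=cv2.split(hsv)
for nm,m,zz in [('yellow',box(375,225,455,270)&(abs(H.astype(int)-28)<8)&(S>150),.072),('red',box(375,225,455,270)&((H<6)|(H>174))&(S>150),.072),('blue',box(200,205,272,250)&(abs(H.astype(int)-118)<14)&(S>100),.051),('green',box(200,205,272,250)&(abs(H.astype(int)-60)<20)&(S>80),.051),('amber',box(200,205,272,250)&(abs(H.astype(int)-14)<8)&(S>190)&(V>150),.051)]:
    v,u=np.nonzero(m); q=onz(c,np.c_[u,v],zz); rect(q,nm); print('  cen',np.round(q.mean(0)*1000,1),'depthz',np.round(cloud(c,m)[:,2]*1000).mean())
P=cloud(c,box(195,205,275,250)); rect(P[(P[:,2]>.010)&(P[:,2]<.028)],'rack')
P=cloud(c,box(280,122,390,190)); rect(P[(P[:,2]>.010)&(P[:,2]<.024)],'base'); rect(P[(P[:,2]>.062)&(P[:,2]<.076)],'block?'); rect(P[(P[:,2]>.118)&(P[:,2]<.14)],'head')
np.save('pics/P.npy',P)
E
python3 m2.py
```

```text
stand 1050 [ 406.2 -271.5] [ 68.5 161.7] 10.28 z [18.5 21.9 25.5]
yellow 170 [ 399.5 -232.7] [32.2 35.1] 9.88 z [72. 72. 72.]
  cen [ 399.4 -232.1   72. ] depthz 70.81764705882352
red 170 [ 413.8 -310.8] [32.5 34.7] 11.46 z [72. 72. 72.]
  cen [ 413.5 -310.6   72. ] depthz 70.50595238095238
blue 38 [458.  170.5] [ 9.7 26.3] 8.93 z [51. 51. 51.]
  cen [457.8 170.   51. ] depthz 45.60526315789474
green 36 [447.9 216.9] [ 9.9 25. ] 12.1 z [51. 51. 51.]
  cen [447.9 216.8  51. ] depthz 48.833333333333336
amber 21 [437.9 267.1] [ 7.  19.3] 10.28 z [51. 51. 51.]
  cen [438.1 266.9  51. ] depthz 50.904761904761905
rack 1162 [447.3 220.7] [ 60.7 164.6] 12.43 z [14.2 17.8 21.4]
base 1608 [646.2 -49.9] [270.4 101.1] 78.85 z [13.5 17.9 21.5]
block? 326 [644.5 -41.5] [258.6  48.2] 76.28 z [64.9 70.1 73.7]
head 800 [ 630.1 -130.7] [84.3 60.7] 78.85 z [122.6 127.9 131.6]
```

View pics/crop1.png

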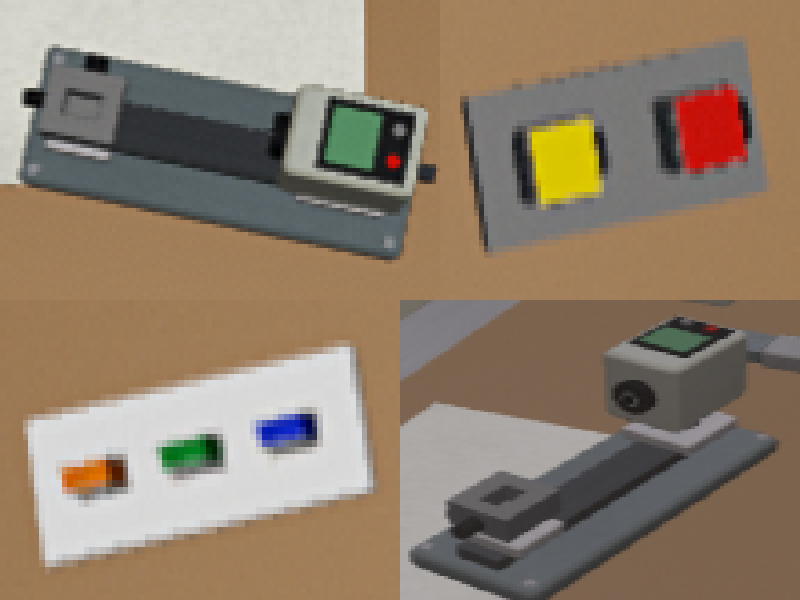

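The depth fits agree with the given sizes:
- **Stand:** yaw about 10.3°, lamp axis at (399.3, −232.3) mm.
- **Photometer:** yaw about −11.15°, origin at about (650.1, −30.3) mm.
- **Rack:** yaw about 12°, blue cell near (457.5, 173.8) mm.

I'll move over the lamp now.

Emit:
send_rows(
  series=[
    {"dx": 31, "dy": -23.2, "dz": 2},
    {"dx": 31, "dy": -23.2, "dz": 2},
    {"dx": 31, "dy": -23.2, "dz": 2},
    {"dx": 31, "dy": -23.2, "dz": 2},
    {"dx": 31, "dy": -23.2, "dz": 2},
    {"dx": 31, "dy": -23.2, "dz": 2},
    {"dx": 31, "dy": -23.2, "dz": 2},
    {"dx": 31, "dy": -23.2, "dz": 2},
    {"dx": 31, "dy": -23.2, "dz": 2},
    {"dx": 31, "dy": -23.2, "dz": 2},
  ],
  hand=60,
  squeeze=40,
)

```text
$.series[0]: bad value
```

Emit:
send_rows(
  series=[
    {"az": -0.144},
    {"az": -0.144},
    {"az": -0.144},
    {"az": -0.144},
    {"az": -0.144},
    {"az": -0.144},
    {"az": -0.144},
    {"az": -0.144},
    {"az": -0.144},
    {"az": -0.144},
  ],
)

```text
$.series[0]: bad value
```

```bash
cat >> h.py <<'E'
def plan(x,y,z,yaw):
    """target TCP mm, yaw (deg) of tool y axis; tool straight down. Shift is in the CURRENT tool axes (after levelling turn listed)."""
    from scipy.spatial.transform import Rotation as Ro
    s=manip.sense(); q=s['eef_rot']; R=Ro.from_quat([q[1],q[2],q[3],q[0]])
    a=np.radians(yaw); yv=np.array([np.cos(a),np.sin(a),0]); zv=np.array([0,0,-1.]); T=Ro.from_matrix(np.c_[np.cross(yv,zv),yv,zv])
    d=np.array([x,y,z])-s['tcp_pos']*1000
    yy=R.as_matrix()[:,1]
    print('t',round(s['time'],2),'tcp',np.round(s['tcp_pos']*1000,1),'yaw',round(np.degrees(np.arctan2(yy[1],yy[0])),2),'tilt',np.round(R.as_matrix()[:2,2],4),'F',np.round(s['ft_force'],1),'w',round(s['grip_width']*1000,1),'g',round(s['grasp_force'],1))
    print('shift, current axes',np.round(d@R.as_matrix(),1),' shift after turn',np.round(d@T.as_matrix(),1),'turn',np.round((R.inv()*T).as_rotvec(),4))
E
python3 - <<'E'
from h import *
plan(399.3,-232.3,31,10.3)
P=np.load('pics/P.npy')*1000
e=np.array([.193,.981]);xx=np.array([.981,-.193])
q=np.c_[(P[:,:2]-[650.1,-30.3])@xx,(P[:,:2]-[650.1,-30.3])@e]
m=(P[:,2]>55)&(P[:,2]<80)&(q[:,1]>30)
k=q[m]; print('block',np.percentile(k,[1,50,99],axis=0),k.min(0),k.max(0))
h=(q[:,1]>60)&(q[:,1]<92)&(abs(q[:,0])<14)&(P[:,2]<66); print('hole',h.sum(),q[h].mean(0),q[h].min(0),q[h].max(0))
E
```

```text
t 1.45 tcp [ 175.3 -547.6  198.8] yaw -72.25 tilt [ 0. -0.] F [-0.1  0.4 -0.1] w 85.6 g 0.0
shift, current axes [ 309.5 -232.   167.8]  shift after turn [270.2 276.8 167.8] turn [ 0.      0.     -1.4408]
block [[-2.29971982e+01  5.10433421e+01]
 [ 2.70332073e-04  7.76546457e+01]
 [ 2.33864025e+01  1.14504164e+02]] [-23.46095385  50.81681776] [ 23.75016509 117.13716616]
hole 50 [ 3.55181491 77.38065373] [-3.69391892 65.96185728] [ 9.56733876 87.95696652]
```

The block fits the model: x centred at 0, starting at y=51. The rows were refused, so I'll fill in every field.

Emit:
send_rows(
  series=[
    {"dx": 31, "dy": -23.2, "dz": 2, "ax": 0, "ay": 0, "az": 0},
    {"dx": 31, "dy": -23.2, "dz": 2, "ax": 0, "ay": 0, "az": 0},
    {"dx": 31, "dy": -23.2, "dz": 2, "ax": 0, "ay": 0, "az": 0},
    {"dx": 31, "dy": -23.2, "dz": 2, "ax": 0, "ay": 0, "az": 0},
    {"dx": 31, "dy": -23.2, "dz": 2, "ax": 0, "ay": 0, "az": 0},
    {"dx": 31, "dy": -23.2, "dz": 2, "ax": 0, "ay": 0, "az": 0},
    {"dx": 31, "dy": -23.2, "dz": 2, "ax": 0, "ay": 0, "az": 0},
    {"dx": 31, "dy": -23.2, "dz": 2, "ax": 0, "ay": 0, "az": 0},
    {"dx": 31, "dy": -23.2, "dz": 2, "ax": 0, "ay": 0, "az": 0},
    {"dx": 31, "dy": -23.2, "dz": 2, "ax": 0, "ay": 0, "az": 0},
  ],
  hand=60,
  squeeze=40,
)

```text
time: 2.45
tcp_pos: [0.4006, -0.2308, 0.179]
eef_rot: [0.0, 0.988, 0.154, 0.0]
ft_force: [0.3, -0.6, 0.1]
grip_width: 0.0599
grasp_force: 0.0
```

Emit:
send_rows(
  series=[
    {"dx": 0, "dy": 0, "dz": 0, "ax": 0, "ay": 0, "az": -0.144},
    {"dx": 0, "dy": 0, "dz": 0, "ax": 0, "ay": 0, "az": -0.144},
    {"dx": 0, "dy": 0, "dz": 0, "ax": 0, "ay": 0, "az": -0.144},
    {"dx": 0, "dy": 0, "dz": 0, "ax": 0, "ay": 0, "az": -0.144},
    {"dx": 0, "dy": 0, "dz": 0, "ax": 0, "ay": 0, "az": -0.144},
    {"dx": 0, "dy": 0, "dz": 0, "ax": 0, "ay": 0, "az": -0.144},
    {"dx": 0, "dy": 0, "dz": 0, "ax": 0, "ay": 0, "az": -0.144},
    {"dx": 0, "dy": 0, "dz": 0, "ax": 0, "ay": 0, "az": -0.144},
    {"dx": 0, "dy": 0, "dz": 0, "ax": 0, "ay": 0, "az": -0.144},
    {"dx": 0, "dy": 0, "dz": 0, "ax": 0, "ay": 0, "az": -0.144},
  ],
)

```text
time: 3.45
tcp_pos: [0.3998, -0.2322, 0.1789]
eef_rot: [0.0, 0.639, 0.769, -0.0]
ft_force: [-0.1, 0.1, -0.1]
grip_width: 0.0596
grasp_force: 0.0
```

```bash
python3 - <<'E'
from h import *
plan(399.3,-232.3,31,10.3)
E
```

```text
t 3.45 tcp [ 399.8 -232.2  178.9] yaw 10.6 tilt [ 0.0002 -0.0002] F [-0.1  0.1 -0.1] w 59.6 g 0.0
shift, current axes [  0.   -0.6 147.9]  shift after turn [ -0.   -0.5 147.9] turn [0.0002 0.0002 0.0052]
```

Emit:
send_rows(
  series=[
    {"dx": 0, "dy": -0.5, "dz": 20, "ax": 0, "ay": 0, "az": 0.005},
    {"dx": 0, "dy": 0, "dz": 20, "ax": 0, "ay": 0, "az": 0},
    {"dx": 0, "dy": 0, "dz": 20, "ax": 0, "ay": 0, "az": 0},
    {"dx": 0, "dy": 0, "dz": 20, "ax": 0, "ay": 0, "az": 0},
    {"dx": 0, "dy": 0, "dz": 20, "ax": 0, "ay": 0, "az": 0},
    {"dx": 0, "dy": 0, "dz": 16, "ax": 0, "ay": 0, "az": 0},
    {"dx": 0, "dy": 0, "dz": 12, "ax": 0, "ay": 0, "az": 0},
    {"dx": 0, "dy": 0, "dz": 10, "ax": 0, "ay": 0, "az": 0},
    {"dx": 0, "dy": 0, "dz": 6, "ax": 0, "ay": 0, "az": 0},
    {"dx": 0, "dy": 0, "dz": 4, "ax": 0, "ay": 0, "az": 0},
  ],
)

```text
time: 4.45
tcp_pos: [0.3994, -0.2323, 0.0305]
eef_rot: [0.0, 0.643, 0.766, -0.0]
ft_force: [-0.1, 0.2, 0.1]
grip_width: 0.0599
grasp_force: 0.0
```

Emit:
send_rows(
  series=[
    {"dx": 0, "dy": 0, "dz": 0, "ax": 0, "ay": 0, "az": 0},
    {"dx": 0, "dy": 0, "dz": 0, "ax": 0, "ay": 0, "az": 0},
    {"dx": 0, "dy": 0, "dz": 0, "ax": 0, "ay": 0, "az": 0},
    {"dx": 0, "dy": 0, "dz": 0, "ax": 0, "ay": 0, "az": 0},
    {"dx": 0, "dy": 0, "dz": 0, "ax": 0, "ay": 0, "az": 0},
    {"dx": 0, "dy": 0, "dz": 0, "ax": 0, "ay": 0, "az": 0},
    {"dx": 0, "dy": 0, "dz": 0, "ax": 0, "ay": 0, "az": 0},
    {"dx": 0, "dy": 0, "dz": 0, "ax": 0, "ay": 0, "az": 0},
    {"dx": 0, "dy": 0, "dz": 0, "ax": 0, "ay": 0, "az": 0},
    {"dx": 0, "dy": 0, "dz": 0, "ax": 0, "ay": 0, "az": 0},
  ],
  hand=25,
  squeeze=40,
)

```text
time: 5.45
tcp_pos: [0.3999, -0.2326, 0.0314]
eef_rot: [0.001, 0.643, 0.766, 0.0]
ft_force: [1.0, 1.1, 5.1]
grip_width: 0.0319
grasp_force: 40.2
```

```bash
python3 - <<'E'
from h import *
plan(664.8,44.3,190,-11.15)
E
```

```text
t 5.45 tcp [ 399.9 -232.6   31.4] yaw 9.97 tilt [ 0.0013 -0.0008] F [1.  1.1 5.1] w 31.9 g 40.2
shift, current axes [ 226.7  309.  -158.5]  shift after turn [ 322.9  206.4 -158.6] turn [0.0013 0.0008 0.3686]
```

Emit:
send_rows(
  series=[
    {"dx": 0, "dy": 0, "dz": -3, "ax": 0, "ay": 0, "az": 0},
    {"dx": 0, "dy": 0, "dz": -6, "ax": 0, "ay": 0, "az": 0},
    {"dx": 0, "dy": 0, "dz": -10, "ax": 0, "ay": 0, "az": 0},
    {"dx": 0, "dy": 0, "dz": -20, "ax": 0, "ay": 0, "az": 0},
    {"dx": 0, "dy": 0, "dz": -20, "ax": 0, "ay": 0, "az": 0},
    {"dx": 0, "dy": 0, "dz": -20, "ax": 0, "ay": 0, "az": 0},
    {"dx": 0, "dy": 0, "dz": -20, "ax": 0, "ay": 0, "az": 0},
    {"dx": 0, "dy": 0, "dz": -20, "ax": 0, "ay": 0, "az": 0},
    {"dx": 0, "dy": 0, "dz": -20, "ax": 0, "ay": 0, "az": 0},
    {"dx": 0, "dy": 0, "dz": -20, "ax": 0, "ay": 0, "az": 0},
  ],
)

```text
time: 6.45
tcp_pos: [0.399, -0.2321, 0.1912]
eef_rot: [0.0, 0.643, 0.766, -0.0]
ft_force: [0.5, 0.1, -1.8]
grip_width: 0.0322
grasp_force: 39.9
```

Emit:
send_rows(
  series=[
    {"dx": 22.7, "dy": 30.9, "dz": 0, "ax": 0, "ay": 0, "az": 0},
    {"dx": 22.7, "dy": 30.9, "dz": 0, "ax": 0, "ay": 0, "az": 0},
    {"dx": 22.7, "dy": 30.9, "dz": 0, "ax": 0, "ay": 0, "az": 0},
    {"dx": 22.7, "dy": 30.9, "dz": 0, "ax": 0, "ay": 0, "az": 0},
    {"dx": 22.7, "dy": 30.9, "dz": 0, "ax": 0, "ay": 0, "az": 0},
    {"dx": 22.7, "dy": 30.9, "dz": 0, "ax": 0, "ay": 0, "az": 0},
    {"dx": 22.7, "dy": 30.9, "dz": 0, "ax": 0, "ay": 0, "az": 0},
    {"dx": 22.7, "dy": 30.9, "dz": 0, "ax": 0, "ay": 0, "az": 0},
    {"dx": 22.7, "dy": 30.9, "dz": 0, "ax": 0, "ay": 0, "az": 0},
    {"dx": 22.7, "dy": 30.9, "dz": 0, "ax": 0, "ay": 0, "az": 0},
  ],
)

```text
time: 7.45
tcp_pos: [0.665, 0.046, 0.1903]
eef_rot: [0.0, 0.643, 0.766, -0.0]
ft_force: [-0.4, 0.3, -0.9]
grip_width: 0.0319
grasp_force: 39.9
```

Emit:
send_rows(
  series=[
    {"dx": 0, "dy": 0, "dz": 0, "ax": 0, "ay": 0, "az": 0.06},
    {"dx": 0, "dy": 0, "dz": 0, "ax": 0, "ay": 0, "az": 0.06},
    {"dx": 0, "dy": 0, "dz": 0, "ax": 0, "ay": 0, "az": 0.06},
    {"dx": 0, "dy": 0, "dz": 0, "ax": 0, "ay": 0, "az": 0.06},
    {"dx": 0, "dy": 0, "dz": 0, "ax": 0, "ay": 0, "az": 0.06},
    {"dx": 0, "dy": 0, "dz": 0, "ax": 0, "ay": 0, "az": 0.07},
    {"dx": 0, "dy": 0, "dz": 0, "ax": 0, "ay": 0, "az": 0},
    {"dx": 0, "dy": 0, "dz": 0, "ax": 0, "ay": 0, "az": 0},
    {"dx": 0, "dy": 0, "dz": 0, "ax": 0, "ay": 0, "az": 0},
    {"dx": 0, "dy": 0, "dz": 0, "ax": 0, "ay": 0, "az": 0},
  ],
)

```text
time: 8.45
tcp_pos: [0.6643, 0.0448, 0.1898]
eef_rot: [0.0, 0.773, 0.635, -0.0]
ft_force: [0.1, 0.4, -0.3]
grip_width: 0.0323
grasp_force: 40.1
```

```bash
python3 - <<'E'
from h import *
plan(664.8,44.3,79,-11.15)
a=cam('top');b=cam('side')
z=lambda i,x,y,w,h:cv2.resize(i[y:y+h,x:x+w,::-1],(400,400),interpolation=cv2.INTER_NEAREST)
cv2.imwrite('pics/hold.png',np.hstack([z(a['frame'],240,90,110,110),z(b['frame'],200,110,120,120)]))
E
```

```text
t 8.45 tcp [664.3  44.8 189.8] yaw -11.2 tilt [-0.0001 -0.0001] F [ 0.1  0.4 -0.3] w 32.3 g 40.1
shift, current axes [ -0.4   0.6 110.8]  shift after turn [ -0.4   0.6 110.8] turn [-0.      0.0001 -0.0008]
```

View pics/hold.png

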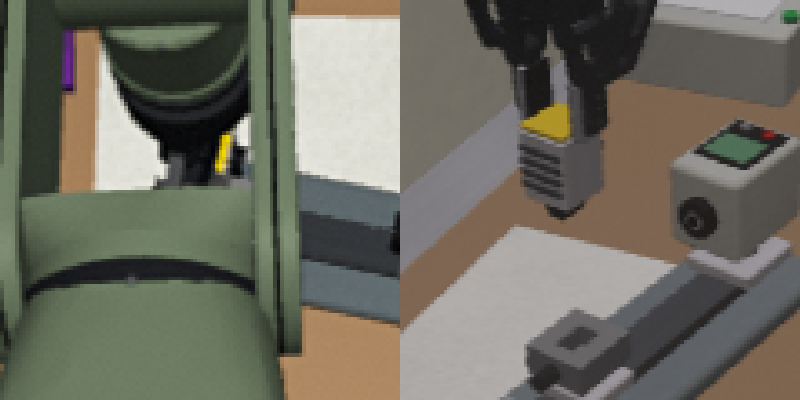

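The side view shows the lamp upright at about (560,160) in the crop, directly above the empty socket at (580,335). I'll descend, slowly from the mouth of the socket on.

Emit:
send_rows(
  series=[
    {"dx": -0.4, "dy": 0.6, "dz": 10, "ax": 0, "ay": 0, "az": 0},
    {"dx": 0, "dy": 0, "dz": 16, "ax": 0, "ay": 0, "az": 0},
    {"dx": 0, "dy": 0, "dz": 16, "ax": 0, "ay": 0, "az": 0},
    {"dx": 0, "dy": 0, "dz": 16, "ax": 0, "ay": 0, "az": 0},
    {"dx": 0, "dy": 0, "dz": 14, "ax": 0, "ay": 0, "az": 0},
    {"dx": 0, "dy": 0, "dz": 8, "ax": 0, "ay": 0, "az": 0},
    {"dx": 0, "dy": 0, "dz": 5, "ax": 0, "ay": 0, "az": 0},
    {"dx": 0, "dy": 0, "dz": 3, "ax": 0, "ay": 0, "az": 0},
    {"dx": 0, "dy": 0, "dz": 0, "ax": 0, "ay": 0, "az": 0},
    {"dx": 0, "dy": 0, "dz": 0, "ax": 0, "ay": 0, "az": 0},
  ],
)

```text
time: 9.55
tcp_pos: [0.6653, 0.0443, 0.1024]
eef_rot: [0.0, 0.773, 0.635, 0.0]
ft_force: [0.2, -1.3, -1.8]
grip_width: 0.032
grasp_force: 40.0
```

Emit:
send_rows(
  series=[
    {"dx": 0, "dy": 0, "dz": 1.5, "ax": 0, "ay": 0, "az": 0},
    {"dx": 0, "dy": 0, "dz": 1.5, "ax": 0, "ay": 0, "az": 0},
    {"dx": 0, "dy": 0, "dz": 1.5, "ax": 0, "ay": 0, "az": 0},
    {"dx": 0, "dy": 0, "dz": 1.5, "ax": 0, "ay": 0, "az": 0},
    {"dx": 0, "dy": 0, "dz": 1.5, "ax": 0, "ay": 0, "az": 0},
    {"dx": 0, "dy": 0, "dz": 1.5, "ax": 0, "ay": 0, "az": 0},
    {"dx": 0, "dy": 0, "dz": 1.5, "ax": 0, "ay": 0, "az": 0},
    {"dx": 0, "dy": 0, "dz": 1.5, "ax": 0, "ay": 0, "az": 0},
    {"dx": 0, "dy": 0, "dz": 0, "ax": 0, "ay": 0, "az": 0},
    {"dx": 0, "dy": 0, "dz": 0, "ax": 0, "ay": 0, "az": 0},
  ],
)

```text
time: 10.55
tcp_pos: [0.6649, 0.0443, 0.0898]
eef_rot: [0.0, 0.773, 0.635, -0.0]
ft_force: [-0.5, 0.2, -1.0]
grip_width: 0.0322
grasp_force: 40.0
```

```bash
python3 - <<'E'
from h import *
plan(664.8,44.3,79,-11.15)
b=cam('side')
cv2.imwrite('pics/ins.png',cv2.resize(b['frame'][150:250,200:330,::-1],(780,600),interpolation=cv2.INTER_NEAREST))
E
```

```text
t 10.55 tcp [664.9  44.3  89.8] yaw -11.23 tilt [ 0.     -0.0001] F [-0.5  0.2 -1. ] w 32.2 g 40.0
shift, current axes [-0.  -0.1 10.8]  shift after turn [-0.  -0.1 10.8] turn [ 0.      0.0001 -0.0014]
```

View pics/ins.png

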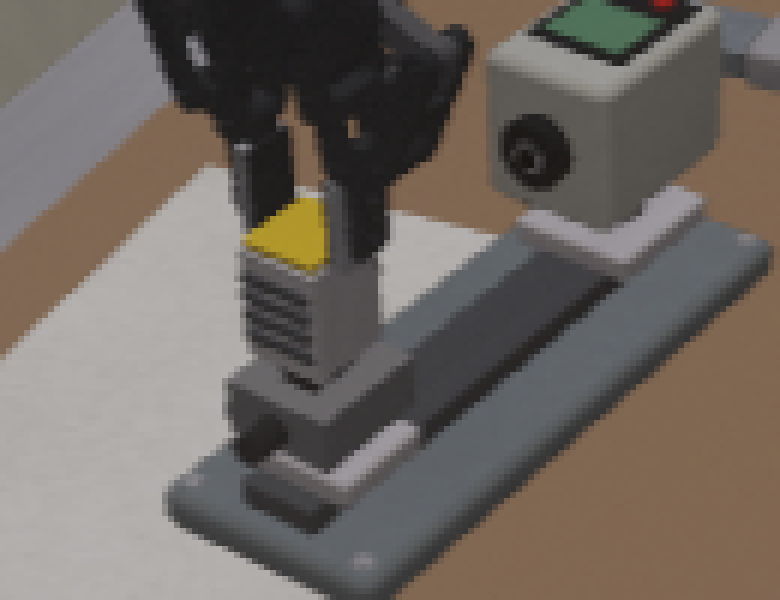

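The plug is entering the hole at about (300,378) with no side force. I'll keep pushing it home.

Emit:
send_rows(
  series=[
    {"dx": 0, "dy": 0, "dz": 1.5, "ax": 0, "ay": 0, "az": 0},
    {"dx": 0, "dy": 0, "dz": 1.5, "ax": 0, "ay": 0, "az": 0},
    {"dx": 0, "dy": 0, "dz": 1.5, "ax": 0, "ay": 0, "az": 0},
    {"dx": 0, "dy": 0, "dz": 1.5, "ax": 0, "ay": 0, "az": 0},
    {"dx": 0, "dy": 0, "dz": 1, "ax": 0, "ay": 0, "az": 0},
    {"dx": 0, "dy": 0, "dz": 1, "ax": 0, "ay": 0, "az": 0},
    {"dx": 0, "dy": 0, "dz": 0.5, "ax": 0, "ay": 0, "az": 0},
    {"dx": 0, "dy": 0, "dz": 0.5, "ax": 0, "ay": 0, "az": 0},
    {"dx": 0, "dy": 0, "dz": 0, "ax": 0, "ay": 0, "az": 0},
    {"dx": 0, "dy": 0, "dz": 0, "ax": 0, "ay": 0, "az": 0},
  ],
)

```text
time: 11.6
tcp_pos: [0.6649, 0.0443, 0.0808]
eef_rot: [0.0, 0.773, 0.635, -0.0]
ft_force: [0.2, -0.9, -0.9]
grip_width: 0.0319
grasp_force: 40.0
```

Emit:
send_rows(
  series=[
    {"dx": 0, "dy": 0, "dz": 0.5, "ax": 0, "ay": 0, "az": 0},
    {"dx": 0, "dy": 0, "dz": 0.5, "ax": 0, "ay": 0, "az": 0},
    {"dx": 0, "dy": 0, "dz": 0.5, "ax": 0, "ay": 0, "az": 0},
    {"dx": 0, "dy": 0, "dz": 0.5, "ax": 0, "ay": 0, "az": 0},
    {"dx": 0, "dy": 0, "dz": 0.5, "ax": 0, "ay": 0, "az": 0},
    {"dx": 0, "dy": 0, "dz": 0.5, "ax": 0, "ay": 0, "az": 0},
    {"dx": 0, "dy": 0, "dz": 0, "ax": 0, "ay": 0, "az": 0},
    {"dx": 0, "dy": 0, "dz": 0, "ax": 0, "ay": 0, "az": 0},
    {"dx": 0, "dy": 0, "dz": 0, "ax": 0, "ay": 0, "az": 0},
    {"dx": 0, "dy": 0, "dz": 0, "ax": 0, "ay": 0, "az": 0},
  ],
)

```text
time: 12.6
tcp_pos: [0.6651, 0.0441, 0.0794]
eef_rot: [0.001, 0.773, 0.635, 0.0]
ft_force: [-3.4, -2.1, 7.0]
grip_width: 0.0319
grasp_force: 41.0
```

The lamp stops at z=79.4 with a 7 N push back, which matches home. I'll release and retreat upward.

Emit:
send_rows(
  series=[
    {"dx": 0, "dy": 0, "dz": -1, "ax": 0, "ay": 0, "az": 0},
    {"dx": 0, "dy": 0, "dz": 0, "ax": 0, "ay": 0, "az": 0},
    {"dx": 0, "dy": 0, "dz": 0, "ax": 0, "ay": 0, "az": 0},
    {"dx": 0, "dy": 0, "dz": 0, "ax": 0, "ay": 0, "az": 0},
    {"dx": 0, "dy": 0, "dz": 0, "ax": 0, "ay": 0, "az": 0},
    {"dx": 0, "dy": 0, "dz": 0, "ax": 0, "ay": 0, "az": 0},
    {"dx": 0, "dy": 0, "dz": 0, "ax": 0, "ay": 0, "az": 0},
    {"dx": 0, "dy": 0, "dz": 0, "ax": 0, "ay": 0, "az": 0},
    {"dx": 0, "dy": 0, "dz": 0, "ax": 0, "ay": 0, "az": 0},
    {"dx": 0, "dy": 0, "dz": 0, "ax": 0, "ay": 0, "az": 0},
  ],
  hand=60,
)

```text
time: 13.6
tcp_pos: [0.6649, 0.0443, 0.0788]
eef_rot: [0.0, 0.773, 0.635, -0.0]
ft_force: [0.5, -0.3, 0.2]
grip_width: 0.0601
grasp_force: 0.0
```

Emit:
send_rows(
  series=[
    {"dx": 0, "dy": 0, "dz": -3, "ax": 0, "ay": 0, "az": 0},
    {"dx": 0, "dy": 0, "dz": -8, "ax": 0, "ay": 0, "az": 0},
    {"dx": 0, "dy": 0, "dz": -12, "ax": 0, "ay": 0, "az": 0},
    {"dx": 0, "dy": 0, "dz": -15, "ax": 0, "ay": 0, "az": 0},
    {"dx": 0, "dy": 0, "dz": -20, "ax": 0, "ay": 0, "az": 0},
    {"dx": 0, "dy": 0, "dz": -20, "ax": 0, "ay": 0, "az": 0},
    {"dx": 0, "dy": 0, "dz": -20, "ax": 0, "ay": 0, "az": 0},
    {"dx": 0, "dy": 0, "dz": -12, "ax": 0, "ay": 0, "az": 0},
    {"dx": 0, "dy": 0, "dz": 0, "ax": 0, "ay": 0, "az": 0},
    {"dx": 0, "dy": 0, "dz": 0, "ax": 0, "ay": 0, "az": 0},
  ],
)

```text
time: 14.6
tcp_pos: [0.6646, 0.0443, 0.1887]
eef_rot: [-0.0, 0.773, 0.635, -0.0]
ft_force: [0.7, -0.2, -0.4]
grip_width: 0.0598
grasp_force: 0.0
```

```bash
cat > ph.py <<'E'
from h import *
def fit(c,name):
    for l in ('yellow_lamp_shoulder','photometer_socket','yellow_lamp_lens','photometer_detector'):
        for q in pinpoint(l,name)[:1]: print(l,name,round(q['p'],2),np.round(np.array(q['position'])*[640,400],1))
E
python3 - <<'E'
from h import *
plan(457.5,173.8,100,12.2)
b=cam('side')
m=np.zeros((400,640),bool); hsv=cv2.cvtColor(b['frame'],cv2.COLOR_RGB2HSV)
m=(abs(hsv[:,:,0].astype(int)-28)<8)&(hsv[:,:,1]>150); m[:130]=0;m[250:]=0;m[:,:200]=0;m[:,330:]=0
P=cloud(b,m)*1000; print('cap',len(P),np.median(P,0),np.percentile(P[:,2],[10,90]))
cv2.imwrite('pics/home.png',np.hstack([cv2.resize(b['frame'][150:250,225:325,::-1],(400,400),interpolation=cv2.INTER_NEAREST),cv2.resize(b['frame'][270:370,265:365,::-1],(400,400),interpolation=cv2.INTER_NEAREST)]))
E
```

```text
t 14.6 tcp [664.6  44.3 188.7] yaw -11.23 tilt [-0.0002 -0.0001] F [ 0.7 -0.2 -0.4] w 59.8 g 0.0
shift, current axes [  86.7 -228.4   88.7]  shift after turn [ 170.4 -175.1   88.7] turn [-2.00e-04  1.00e-04 -4.09e-01]
cap 137 [664.61239223  48.53102164 119.85845581] [118.25901935 121.15219102]
```

View pics/home.png

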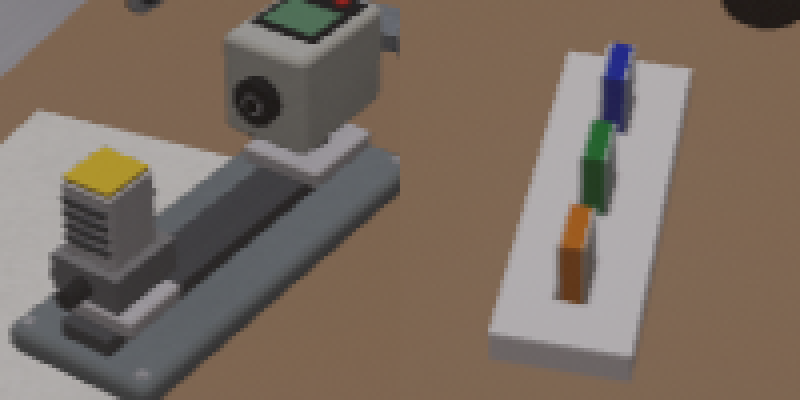

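The cap top is at z=119.9 mm and fully home is 120, so the lamp is in, with its lens toward the detector. The right half of the view shows the blue cell standing at the far end of the rack. Next I'll go to the cell.

Emit:
send_rows(
  series=[
    {"dx": 8.7, "dy": -22.8, "dz": 0, "ax": 0, "ay": 0, "az": 0},
    {"dx": 8.7, "dy": -22.8, "dz": 0, "ax": 0, "ay": 0, "az": 0},
    {"dx": 8.7, "dy": -22.8, "dz": 0, "ax": 0, "ay": 0, "az": 0},
    {"dx": 8.7, "dy": -22.8, "dz": 0, "ax": 0, "ay": 0, "az": 0},
    {"dx": 8.7, "dy": -22.8, "dz": 0, "ax": 0, "ay": 0, "az": 0},
    {"dx": 8.7, "dy": -22.8, "dz": 0, "ax": 0, "ay": 0, "az": 0},
    {"dx": 8.7, "dy": -22.8, "dz": 0, "ax": 0, "ay": 0, "az": 0},
    {"dx": 8.7, "dy": -22.8, "dz": 0, "ax": 0, "ay": 0, "az": 0},
    {"dx": 8.7, "dy": -22.8, "dz": 0, "ax": 0, "ay": 0, "az": 0},
    {"dx": 8.7, "dy": -22.8, "dz": 0, "ax": 0, "ay": 0, "az": 0},
  ],
  hand=36,
  squeeze=25,
)

```text
time: 15.65
tcp_pos: [0.4566, 0.1742, 0.1876]
eef_rot: [-0.0, 0.773, 0.634, -0.001]
ft_force: [0.1, 0.5, 0.2]
grip_width: 0.0359
grasp_force: 0.0
```

Emit:
send_rows(
  series=[
    {"dx": 0, "dy": 0, "dz": 10, "ax": 0, "ay": 0, "az": -0.1},
    {"dx": 0, "dy": 0, "dz": 14, "ax": 0, "ay": 0, "az": -0.1},
    {"dx": 0, "dy": 0, "dz": 14, "ax": 0, "ay": 0, "az": -0.1},
    {"dx": 0, "dy": 0, "dz": 14, "ax": 0, "ay": 0, "az": -0.1},
    {"dx": 0, "dy": 0, "dz": 14, "ax": 0, "ay": 0, "az": -0.009},
    {"dx": 0, "dy": 0, "dz": 14, "ax": 0, "ay": 0, "az": 0},
    {"dx": 0, "dy": 0, "dz": 8, "ax": 0, "ay": 0, "az": 0},
    {"dx": 0, "dy": 0, "dz": 0, "ax": 0, "ay": 0, "az": 0},
    {"dx": 0, "dy": 0, "dz": 0, "ax": 0, "ay": 0, "az": 0},
    {"dx": 0, "dy": 0, "dz": 0, "ax": 0, "ay": 0, "az": 0},
  ],
)

```text
time: 16.65
tcp_pos: [0.4587, 0.1742, 0.1013]
eef_rot: [0.0, 0.628, 0.778, 0.0]
ft_force: [-0.8, 0.0, -0.8]
grip_width: 0.0361
grasp_force: 0.0
```

```bash
python3 - <<'E'
from h import *
plan(457.4,173.8,21,12.2)
b=cam('side')
m=np.zeros((400,640),bool);m[270:345,285:345]=1
P=cloud(b,m)*1000; k=P[(P[:,2]>46)&(P[:,2]<56)]
e=np.array([-.2113,.9774]);x=np.array([.9774,.2113])
q=np.c_[(k[:,:2]-[447.3,220.7])@x,(k[:,:2]-[447.3,220.7])@e]
for c in(-48,0,48):
    s=q[abs(q[:,1]-c)<20]; print(c,len(s),s.mean(0) if len(s) else '',(s.min(0),s.max(0)) if len(s) else '')
r=P[(P[:,2]>15)&(P[:,2]<21)]
cv2.imwrite('pics/pre.png',cv2.resize(b['frame'][220:350,240:400,::-1],(738,600),interpolation=cv2.INTER_NEAREST))
E
```

```text
t 16.65 tcp [458.7 174.2 101.3] yaw 12.2 tilt [0.0012 0.0003] F [-0.8  0.  -0.8] w 36.1 g 0.0
shift, current axes [-0.1 -1.4 80.3]  shift after turn [-0.1 -1.3 80.3] turn [ 0.0012 -0.      0.0001]
-48 82 [  1.42637729 -45.42414152] (array([ -4.44490615, -61.08609321]), array([  8.25614883, -34.45955881]))
0 93 [1.96311054 2.45116495] (array([ -4.23718222, -10.29795614]), array([ 8.65597195, 13.34427089]))
48 102 [ 2.10615729 49.73018574] (array([-4.15204276, 37.1285527 ]), array([ 8.49133981, 60.8169401 ]))
```

View pics/pre.png

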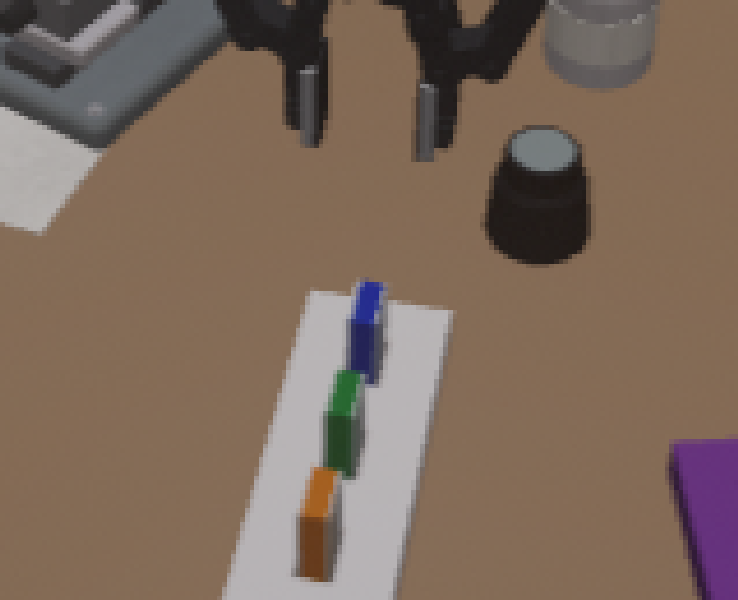

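The open fingers at (310,100) and (430,120) straddle the blue cell at (368,330), and the side-view cell measurements agree to about 2 mm. Descending.

Emit:
send_rows(
  series=[
    {"dx": 0, "dy": -0.5, "dz": 12, "ax": 0, "ay": 0, "az": 0},
    {"dx": 0, "dy": 0, "dz": 12, "ax": 0, "ay": 0, "az": 0},
    {"dx": 0, "dy": 0, "dz": 12, "ax": 0, "ay": 0, "az": 0},
    {"dx": 0, "dy": 0, "dz": 12, "ax": 0, "ay": 0, "az": 0},
    {"dx": 0, "dy": 0, "dz": 10, "ax": 0, "ay": 0, "az": 0},
    {"dx": 0, "dy": 0, "dz": 8, "ax": 0, "ay": 0, "az": 0},
    {"dx": 0, "dy": 0, "dz": 6, "ax": 0, "ay": 0, "az": 0},
    {"dx": 0, "dy": 0, "dz": 4, "ax": 0, "ay": 0, "az": 0},
    {"dx": 0, "dy": 0, "dz": 3, "ax": 0, "ay": 0, "az": 0},
    {"dx": 0, "dy": 0, "dz": 0, "ax": 0, "ay": 0, "az": 0},
  ],
)

```text
time: 17.7
tcp_pos: [0.4576, 0.1739, 0.0216]
eef_rot: [-0.0, 0.628, 0.778, -0.0]
ft_force: [-0.0, -0.6, -0.6]
grip_width: 0.0361
grasp_force: 0.0
```

Emit:
send_rows(
  series=[
    {"dx": 0, "dy": 0, "dz": 0, "ax": 0, "ay": 0, "az": 0},
    {"dx": 0, "dy": 0, "dz": 0, "ax": 0, "ay": 0, "az": 0},
    {"dx": 0, "dy": 0, "dz": 0, "ax": 0, "ay": 0, "az": 0},
    {"dx": 0, "dy": 0, "dz": 0, "ax": 0, "ay": 0, "az": 0},
    {"dx": 0, "dy": 0, "dz": 0, "ax": 0, "ay": 0, "az": 0},
    {"dx": 0, "dy": 0, "dz": 0, "ax": 0, "ay": 0, "az": 0},
    {"dx": 0, "dy": 0, "dz": 0, "ax": 0, "ay": 0, "az": 0},
    {"dx": 0, "dy": 0, "dz": 0, "ax": 0, "ay": 0, "az": 0},
    {"dx": 0, "dy": 0, "dz": 0, "ax": 0, "ay": 0, "az": 0},
    {"dx": 0, "dy": 0, "dz": 0, "ax": 0, "ay": 0, "az": 0},
  ],
  hand=6,
  squeeze=25,
)

```text
time: 18.7
tcp_pos: [0.4577, 0.1739, 0.0218]
eef_rot: [0.0, 0.628, 0.778, -0.0]
ft_force: [-0.1, -0.2, -0.3]
grip_width: 0.0059
grasp_force: 0.0
```

```bash
python3 - <<'E'
from h import *
plan(650.1,-30.3,98,-11.2)
E
```

```text
t 18.7 tcp [457.7 173.9  21.8] yaw 12.21 tilt [-0.     -0.0001] F [-0.1 -0.2 -0.3] w 5.9 g 0.0
shift, current axes [-240.3  144.9  -76.2]  shift after turn [-162.9  228.4  -76.2] turn [-0.000e+00  1.000e-04  4.085e-01]
```

The fingers closed to 5.9 mm with no grip force, so they missed the cell. I'll look.

```bash
python3 - <<'E'
from h import *
b=cam('side'); a=cam('top')
cv2.imwrite('pics/miss.png',np.hstack([cv2.resize(b['frame'][260:350,270:360,::-1],(400,400),interpolation=cv2.INTER_NEAREST),cv2.resize(a['frame'][190:260,200:270,::-1],(400,400),interpolation=cv2.INTER_NEAREST)]))
E
```

```text
(no output)
```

View pics/miss.png

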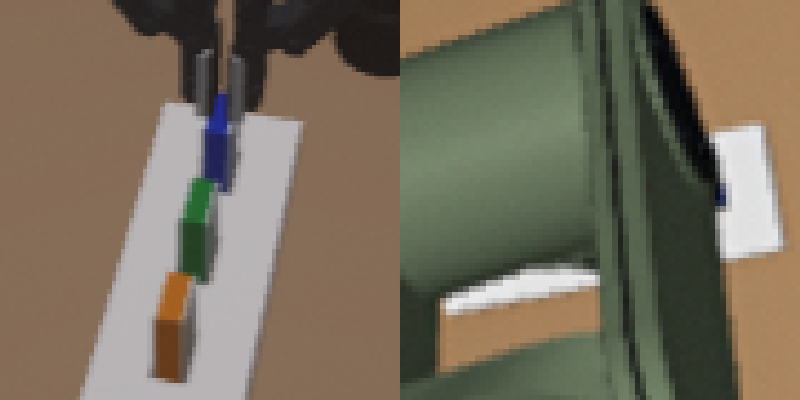

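```bash
python3 - <<'E'
from h import *
b=cam('side'); s=manip.sense()
print(proj(b,[s['tcp_pos'],s['tcp_pos']+[0,0,.03]]))
m=np.zeros((400,640),bool);m[262:300,300:335]=1
P=cloud(b,m)*1000; hsv=cv2.cvtColor(b['frame'],cv2.COLOR_RGB2HSV)
v,u=np.nonzero(m&(b['depth']>0)); S=hsv[v,u,1]; V=hsv[v,u,2]
q=(P[:,:2]-[457.7,173.9])@np.array([[.9774,-.2113],[.2113,.9774]])
for lo in range(20,100,8):
    k=(P[:,2]>lo)&(P[:,2]<=lo+8)&(abs(q[:,0])<25)&(abs(q[:,1])<25)&(S<110)&(V<140)
    if k.sum(): print(lo,k.sum(),q[k].min(0).round(1),q[k].max(0).round(1))
for p in [(315,273),(316,282),(316,285),(323,275),(324,285),(324,287)]:
    mm=np.zeros((400,640),bool);mm[p[1],p[0]]=1; print(p,b['frame'][p[1],p[0]],np.round(cloud(b,mm)*1000,1))
E
```

```text
[[319.38979179 296.09609716]
 [319.6593411  284.62365476]]
20 7 [-4.6 -4.2] [ 6.4 12.6]
28 7 [-4.6 -2.2] [ 6.4 13.9]
36 9 [-4.6 -1.1] [ 6.4 12.7]
44 8 [-4.7  1.3] [ 6.5 13.3]
52 14 [-8.8 -4.5] [ 8.7 10.2]
60 46 [-15.6  -4.7] [16.8 11.9]
68 60 [-15.8  -7.1] [17.1 11.4]
76 57 [-15.7  -4.7] [17.  11.3]
84 50 [-15.6 -12. ] [17.  12.1]
92 60 [-20.6  -9.9] [24.2 12.9]
(315, 273) [84 82 83] [[462.5 185.5  89.5]]
(316, 282) [61 58 58] [[461.  183.8  66.3]]
(316, 285) [61 58 58] [[459.8 186.5  61.8]]
(323, 275) [83 81 82] [[448.8 181.7  86.5]]
(324, 285) [95 93 93] [[448.3 176.3  56.9]]
(324, 287) [147 144 145] [[459.9 144.9  17.3]]
```

The depth data puts the real fingertips at z≈55 mm while the reported TCP is at 21.8. The pads therefore closed just above the cell, about 33 mm higher than reported, and touched nothing. I'll reopen, go 28 mm lower while watching the force, and grip again.

Emit:
send_rows(
  series=[
    {"dx": 0, "dy": 0, "dz": 0, "ax": 0, "ay": 0, "az": 0},
    {"dx": 0, "dy": 0, "dz": 0, "ax": 0, "ay": 0, "az": 0},
    {"dx": 0, "dy": 0, "dz": 0, "ax": 0, "ay": 0, "az": 0},
    {"dx": 0, "dy": 0, "dz": 0, "ax": 0, "ay": 0, "az": 0},
    {"dx": 0, "dy": 0, "dz": 0, "ax": 0, "ay": 0, "az": 0},
    {"dx": 0, "dy": 0, "dz": 5, "ax": 0, "ay": 0, "az": 0},
    {"dx": 0, "dy": 0, "dz": 5, "ax": 0, "ay": 0, "az": 0},
    {"dx": 0, "dy": 0, "dz": 4, "ax": 0, "ay": 0, "az": 0},
    {"dx": 0, "dy": 0, "dz": 0, "ax": 0, "ay": 0, "az": 0},
    {"dx": 0, "dy": 0, "dz": 0, "ax": 0, "ay": 0, "az": 0},
  ],
  hand=36,
)

```text
time: 19.85
tcp_pos: [0.4576, 0.1739, 0.0075]
eef_rot: [-0.0, 0.628, 0.778, -0.0]
ft_force: [0.7, -0.3, -0.2]
grip_width: 0.0362
grasp_force: 0.0
```

Emit:
send_rows(
  series=[
    {"dx": 0, "dy": 0, "dz": 3, "ax": 0, "ay": 0, "az": 0},
    {"dx": 0, "dy": 0, "dz": 3, "ax": 0, "ay": 0, "az": 0},
    {"dx": 0, "dy": 0, "dz": 3, "ax": 0, "ay": 0, "az": 0},
    {"dx": 0, "dy": 0, "dz": 3, "ax": 0, "ay": 0, "az": 0},
    {"dx": 0, "dy": 0, "dz": 2, "ax": 0, "ay": 0, "az": 0},
    {"dx": 0, "dy": 0, "dz": 0, "ax": 0, "ay": 0, "az": 0},
    {"dx": 0, "dy": 0, "dz": 0, "ax": 0, "ay": 0, "az": 0},
    {"dx": 0, "dy": 0, "dz": 0, "ax": 0, "ay": 0, "az": 0},
    {"dx": 0, "dy": 0, "dz": 0, "ax": 0, "ay": 0, "az": 0},
    {"dx": 0, "dy": 0, "dz": 0, "ax": 0, "ay": 0, "az": 0},
  ],
)

```text
time: 20.85
tcp_pos: [0.4578, 0.1739, -0.0061]
eef_rot: [0.0, 0.628, 0.778, 0.0]
ft_force: [-0.3, 0.3, -0.2]
grip_width: 0.0359
grasp_force: 0.0
```

```bash
python3 - <<'E'
from h import *
plan(650.1,-30.3,71,-11.2)
b=cam('side')
cv2.imwrite('pics/pre2.png',cv2.resize(b['frame'][250:340,270:360,::-1],(540,540),interpolation=cv2.INTER_NEAREST))
m=np.zeros((400,640),bool);m[262:310,300:340]=1
P=cloud(b,m)*1000; hsv=cv2.cvtColor(b['frame'],cv2.COLOR_RGB2HSV)
v,u=np.nonzero(m&(b['depth']>0)); S=hsv[v,u,1]; V=hsv[v,u,2]
q=(P[:,:2]-[457.7,173.9])@np.array([[.9774,-.2113],[.2113,.9774]])
for lo in range(20,70,6):
    k=(P[:,2]>lo)&(P[:,2]<=lo+6)&(abs(q[:,0])>11)&(abs(q[:,0])<40)&(abs(q[:,1])<20)
    for sg in(-1,1):
        kk=k&(q[:,0]*sg>0)
        if kk.sum(): print(lo,sg,kk.sum(),q[kk].min(0).round(1),q[kk].max(0).round(1))
E
```

```text
t 20.85 tcp [457.8 173.9  -6.1] yaw 12.21 tilt [ 0.0003 -0.    ] F [-0.3  0.3 -0.2] w 35.9 g 0.0
shift, current axes [-240.3  144.8  -77. ]  shift after turn [-163.   228.3  -77.1] turn [3.000e-04 0.000e+00 4.085e-01]
20 -1 8 [-25.4 -18.5] [-11.3  20. ]
20 1 6 [ 13.9 -19.7] [24.  18.3]
26 -1 4 [-23.    8.2] [-17.4   9.4]
26 1 7 [18.9 -7.3] [21.9  9.9]
32 -1 14 [-29.5   4.1] [-17.3   9.8]
32 1 13 [18.7 -4.1] [31.8 12. ]
38 -1 19 [-30.6  -1.4] [-17.3  11.5]
38 1 25 [18.7 -6.4] [31.7 11. ]
44 -1 21 [-30.7   2.8] [-17.2  11. ]
44 1 19 [18.6 -6.1] [32.  11.3]
50 -1 17 [-30.7   3.4] [-17.3  11.8]
50 1 23 [18.7 -6.5] [31.7 11.9]
56 -1 16 [-30.6   4.4] [-18.6  10.8]
56 1 20 [18.8 -5.5] [31.6 11.7]
62 -1 17 [-30.9   3.3] [-17.4  11.6]
62 1 19 [ 18.9 -10.3] [26.9 11.2]
68 -1 21 [-35.7   4.1] [-20.1  13.7]
68 1 23 [20.3 -2. ] [35.2 13.3]
```

View pics/pre2.png

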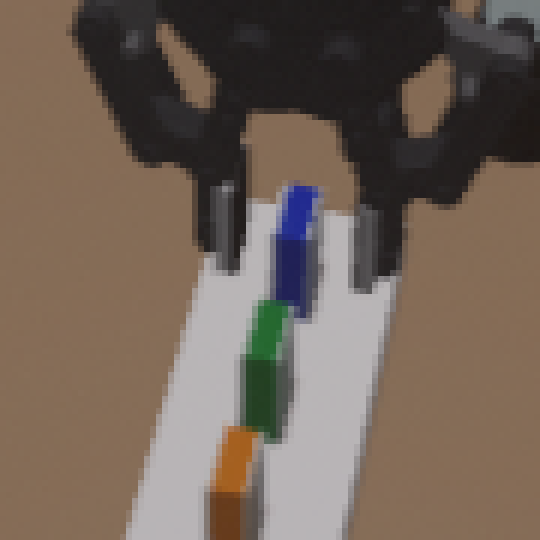

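The fingers at (225,225) and (375,250) now stand on either side of the blue cell at (298,240), with tips at z≈27, clear of the rack. Closing.

Emit:
send_rows(
  series=[
    {"dx": 0, "dy": 0, "dz": 0, "ax": 0, "ay": 0, "az": 0},
    {"dx": 0, "dy": 0, "dz": 0, "ax": 0, "ay": 0, "az": 0},
    {"dx": 0, "dy": 0, "dz": 0, "ax": 0, "ay": 0, "az": 0},
    {"dx": 0, "dy": 0, "dz": 0, "ax": 0, "ay": 0, "az": 0},
    {"dx": 0, "dy": 0, "dz": 0, "ax": 0, "ay": 0, "az": 0},
    {"dx": 0, "dy": 0, "dz": 0, "ax": 0, "ay": 0, "az": 0},
    {"dx": 0, "dy": 0, "dz": 0, "ax": 0, "ay": 0, "az": 0},
    {"dx": 0, "dy": 0, "dz": 0, "ax": 0, "ay": 0, "az": 0},
    {"dx": 0, "dy": 0, "dz": 0, "ax": 0, "ay": 0, "az": 0},
    {"dx": 0, "dy": 0, "dz": 0, "ax": 0, "ay": 0, "az": 0},
  ],
  hand=6,
  squeeze=25,
)

```text
time: 21.9
tcp_pos: [0.4578, 0.1739, -0.0062]
eef_rot: [0.0, 0.628, 0.778, 0.0]
ft_force: [-0.2, 0.5, 1.7]
grip_width: 0.0123
grasp_force: 30.1
```

The cell is gripped: width 12.3 mm, force 30 N. I'll lift it and carry it over the gap.

Emit:
send_rows(
  series=[
    {"dx": 0, "dy": 0, "dz": -3, "ax": 0, "ay": 0, "az": 0},
    {"dx": 0, "dy": 0, "dz": -5, "ax": 0, "ay": 0, "az": 0},
    {"dx": 0, "dy": 0, "dz": -8, "ax": 0, "ay": 0, "az": 0},
    {"dx": 0, "dy": 0, "dz": -15, "ax": 0, "ay": 0, "az": 0},
    {"dx": 0, "dy": 0, "dz": -25, "ax": 0, "ay": 0, "az": 0},
    {"dx": 0, "dy": 0, "dz": -25, "ax": 0, "ay": 0, "az": 0},
    {"dx": 0, "dy": 0, "dz": -25, "ax": 0, "ay": 0, "az": 0},
    {"dx": 0, "dy": 0, "dz": -25, "ax": 0, "ay": 0, "az": 0},
    {"dx": 0, "dy": 0, "dz": -20, "ax": 0, "ay": 0, "az": 0},
    {"dx": 0, "dy": 0, "dz": -10, "ax": 0, "ay": 0, "az": 0},
  ],
)

```text
time: 22.9
tcp_pos: [0.4583, 0.1741, 0.1572]
eef_rot: [0.001, 0.628, 0.778, 0.001]
ft_force: [-0.2, 0.4, -0.9]
grip_width: 0.012
grasp_force: 29.9
```

Emit:
send_rows(
  series=[
    {"dx": -15, "dy": 9, "dz": 0, "ax": 0, "ay": 0, "az": 0},
    {"dx": -27, "dy": 16.3, "dz": 0, "ax": 0, "ay": 0, "az": 0},
    {"dx": -27, "dy": 16.3, "dz": 0, "ax": 0, "ay": 0, "az": 0},
    {"dx": -27, "dy": 16.3, "dz": 0, "ax": 0, "ay": 0, "az": 0},
    {"dx": -27, "dy": 16.3, "dz": 0, "ax": 0, "ay": 0, "az": 0},
    {"dx": -27, "dy": 16.3, "dz": 0, "ax": 0, "ay": 0, "az": 0},
    {"dx": -27, "dy": 16.3, "dz": 0, "ax": 0, "ay": 0, "az": 0},
    {"dx": -27, "dy": 16.3, "dz": 0, "ax": 0, "ay": 0, "az": 0},
    {"dx": -24, "dy": 14, "dz": 0, "ax": 0, "ay": 0, "az": 0},
    {"dx": -12.3, "dy": 7.7, "dz": 0, "ax": 0, "ay": 0, "az": 0},
  ],
)

```text
time: 23.9
tcp_pos: [0.6507, -0.032, 0.154]
eef_rot: [-0.0, 0.629, 0.778, -0.0]
ft_force: [-0.2, -0.0, -0.6]
grip_width: 0.012
grasp_force: 29.9
```

Emit:
send_rows(
  series=[
    {"dx": 0, "dy": 0, "dz": 0, "ax": 0, "ay": 0, "az": 0.05},
    {"dx": 0, "dy": 0, "dz": 0, "ax": 0, "ay": 0, "az": 0.07},
    {"dx": 0, "dy": 0, "dz": 0, "ax": 0, "ay": 0, "az": 0.08},
    {"dx": 0, "dy": 0, "dz": 0, "ax": 0, "ay": 0, "az": 0.08},
    {"dx": 0, "dy": 0, "dz": 0, "ax": 0, "ay": 0, "az": 0.07},
    {"dx": 0, "dy": 0, "dz": 0, "ax": 0, "ay": 0, "az": 0.058},
    {"dx": 0, "dy": 0, "dz": 0, "ax": 0, "ay": 0, "az": 0},
    {"dx": 0, "dy": 0, "dz": 0, "ax": 0, "ay": 0, "az": 0},
    {"dx": 0, "dy": 0, "dz": 0, "ax": 0, "ay": 0, "az": 0},
    {"dx": 0, "dy": 0, "dz": 0, "ax": 0, "ay": 0, "az": 0},
  ],
)

```text
time: 24.9
tcp_pos: [0.6499, -0.0302, 0.1548]
eef_rot: [-0.0, 0.772, 0.635, -0.0]
ft_force: [0.2, 0.5, 0.3]
grip_width: 0.012
grasp_force: 29.9
```

```bash
python3 - <<'E'
from h import *
plan(650.1,-30.3,71,-11.2)
b=cam('side'); hsv=cv2.cvtColor(b['frame'],cv2.COLOR_RGB2HSV)
m=(abs(hsv[:,:,0].astype(int)-118)<14)&(hsv[:,:,1]>100); m[:100]=0;m[260:]=0;m[:,:220]=0;m[:,380:]=0
P=cloud(b,m)*1000; print('blue z',len(P),np.percentile(P[:,2],[2,50,98]) if len(P) else '',P.mean(0))
cv2.imwrite('pics/over.png',cv2.resize(b['frame'][100:250,220:370,::-1],(600,600),interpolation=cv2.INTER_NEAREST))
E
```

```text
t 24.9 tcp [649.9 -30.2 154.8] yaw -11.14 tilt [-0.0003 -0.    ] F [0.2 0.5 0.3] w 12.0 g 29.9
shift, current axes [-0.   0.3 83.8]  shift after turn [-0.   0.3 83.8] turn [-0.0003  0.0001  0.0011]
blue z 66 [169.14927025 195.45425179 212.54938954] [651.94956986 -18.77364891 193.69218744]
```

View pics/over.png

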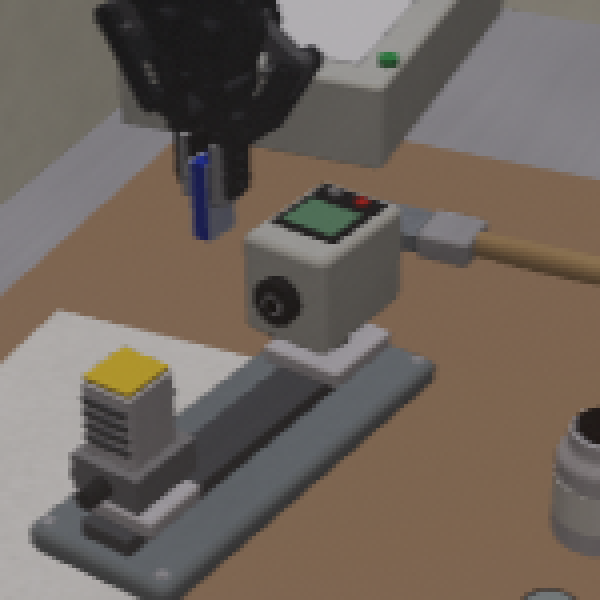

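The blue cell hangs upright at about (205,195), bottom at roughly 167 mm. That matches the prediction, and x and y match the beam midpoint. Lowering it into the gap.

Emit:
send_rows(
  series=[
    {"dx": 0, "dy": 0.2, "dz": 5, "ax": 0, "ay": 0, "az": 0},
    {"dx": 0, "dy": 0, "dz": 12, "ax": 0, "ay": 0, "az": 0},
    {"dx": 0, "dy": 0, "dz": 12, "ax": 0, "ay": 0, "az": 0},
    {"dx": 0, "dy": 0, "dz": 12, "ax": 0, "ay": 0, "az": 0},
    {"dx": 0, "dy": 0, "dz": 12, "ax": 0, "ay": 0, "az": 0},
    {"dx": 0, "dy": 0, "dz": 12, "ax": 0, "ay": 0, "az": 0},
    {"dx": 0, "dy": 0, "dz": 10, "ax": 0, "ay": 0, "az": 0},
    {"dx": 0, "dy": 0, "dz": 6, "ax": 0, "ay": 0, "az": 0},
    {"dx": 0, "dy": 0, "dz": 2.8, "ax": 0, "ay": 0, "az": 0},
    {"dx": 0, "dy": 0, "dz": 0, "ax": 0, "ay": 0, "az": 0},
  ],
)

```text
time: 25.95
tcp_pos: [0.6502, -0.0304, 0.0708]
eef_rot: [-0.0, 0.773, 0.635, -0.0]
ft_force: [-0.0, 0.0, -0.7]
grip_width: 0.012
grasp_force: 29.9
```

Emit:
send_rows(
  series=[
    {"dx": 0, "dy": 0, "dz": 0, "ax": 0, "ay": 0, "az": 0},
    {"dx": 0, "dy": 0, "dz": 0, "ax": 0, "ay": 0, "az": 0},
    {"dx": 0, "dy": 0, "dz": 0, "ax": 0, "ay": 0, "az": 0},
    {"dx": 0, "dy": 0, "dz": 0, "ax": 0, "ay": 0, "az": 0},
    {"dx": 0, "dy": 0, "dz": 0, "ax": 0, "ay": 0, "az": 0},
    {"dx": 0, "dy": 0, "dz": 0, "ax": 0, "ay": 0, "az": 0},
    {"dx": 0, "dy": 0, "dz": 0, "ax": 0, "ay": 0, "az": 0},
    {"dx": 0, "dy": 0, "dz": 0, "ax": 0, "ay": 0, "az": 0},
    {"dx": 0, "dy": 0, "dz": 0, "ax": 0, "ay": 0, "az": 0},
    {"dx": 0, "dy": 0, "dz": 0, "ax": 0, "ay": 0, "az": 0},
  ],
)

```text
time: 26.95
tcp_pos: [0.6502, -0.0304, 0.071]
eef_rot: [0.0, 0.773, 0.635, -0.0]
ft_force: [0.0, -0.5, -0.6]
grip_width: 0.0117
grasp_force: 29.9
```

```bash
python3 - <<'E'
from h import *
plan(650.1,-30.3,71,-11.2)
b=cam('side'); hsv=cv2.cvtColor(b['frame'],cv2.COLOR_RGB2HSV)
def blob(h,w,r):
    m=(abs(hsv[:,:,0].astype(int)-h)<w)&(hsv[:,:,1]>100); k=np.zeros_like(m); k[r[1]:r[3],r[0]:r[2]]=1; m&=k
    P=cloud(b,m)*1000; print(len(P),P.mean(0).round(1),np.percentile(P[:,2],[2,98]).round(1)); return P
P=blob(118,14,(220,120,380,260)); Y=blob(28,7,(225,150,300,260))
# low part of cell: window plane and frosted face points
v,u=np.mgrid[120:260,220:380]; m=np.zeros((400,640),bool); m[120:260,220:380]=1
A=cloud(b,m)*1000; d=A[:,:2]-[650.1,-30.3]; q=np.c_[d@[.981,-.193],d@[.193,.981]]
k=(abs(q[:,0])<12)&(abs(q[:,1])<18)&(A[:,2]>70)&(A[:,2]<100); print('cell low',k.sum(),q[k].min(0),q[k].max(0),A[k,2].min())
k=(A[:,2]>84)&(A[:,2]<110)&(q[:,1]>50)&(abs(q[:,0])<30); print('lamp',k.sum(),np.percentile(q[k],[2,98],axis=0))
cv2.imwrite('pics/final.png',cv2.resize(b['frame'][130:240,220:340,::-1],(650,596),interpolation=cv2.INTER_NEAREST))
E
```

```text
t 26.95 tcp [650.2 -30.4  71. ] yaw -11.17 tilt [ 0.     -0.0001] F [ 0.  -0.5 -0.6] w 11.7 g 29.9
shift, current axes [ 0.1 -0.1 -0. ]  shift after turn [ 0.1 -0.1 -0. ] turn [0.     0.0001 0.0005]
58 [652.2 -19.1 110.9] [ 85.9 130.4]
149 [665.3  47.8 119.8] [117.7 121.9]
cell low 67 [ -6.59779593 -11.22456496] [ 8.44148762 13.33825764] 82.46334011184719
lamp 231 [[-16.5795428   63.6757551 ]
 [ 15.21556778  99.71548499]]
```

View pics/final.png

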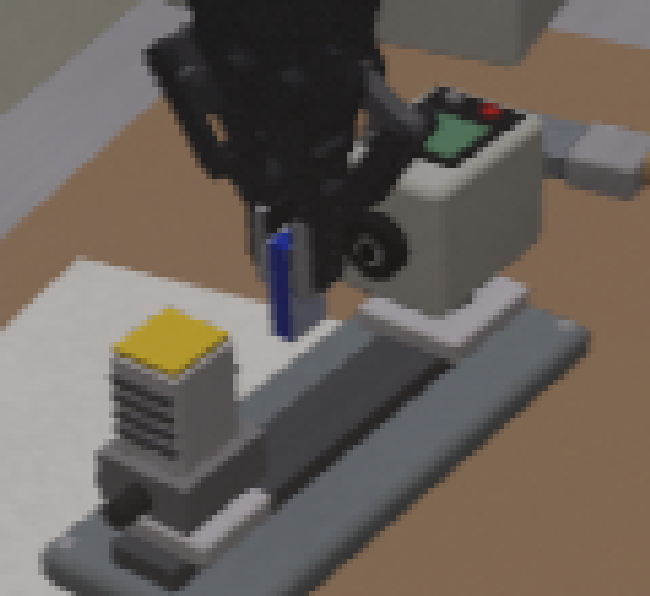

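The cell hangs upright at about (285,285) between lamp and detector with its bottom at z≈82.5 to 83, so the beam at 94 mm passes roughly 11 mm above it. It touches nothing and the lamp is seated, so I'll hand in.

```bash
python3 -c "
from bench import manip
print(manip.job_done())"
```

```text
the job is handed in; nothing more can be done
None
```

I handed the job in at about 27 s: the yellow lamp is seated in the socket facing the detector, and the gripper holds the blue cell upright mid-gap by its frosted faces, with the beam about 11 mm above the cell's bottom. The first try at the cell closed just above it without touching, so it took a second grip.

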